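Gauge a washed cartridge carrier and sort it

ROBOT

A 7-joint arm with a two-finger parallel gripper is mounted at the origin on the work surface. World frame = base frame: x ahead of the robot, y to its left, z up, the work surface at z = 0. Lengths are in m, angles in rad, forces in N, time in s.
With the tool pointing down it reaches from about 0.4 to 0.9 m from the base axis. Payload 5.5 kg.
Tool frame: the origin (TCP) lies midway between the tips of the shut fingers; the grasp point (between the pads) lies r.grip_depth behind it (r.grip_depth is the distance from the TCP to the grasp point, in m); z points along the fingers, y is the direction in which the jaws open and shut (so a half turn about z gives the same grasp; the last joint's range is limited). The gripper opens to 92 mm and grips with 3 to 60 N. Pads are 19 mm wide; open, the fingers measure 130 mm over their backs; the gripper's body (75 mm by 190 mm) begins 47 mm behind the grasp point.
Start: joints at [1.445, 0.501, -0.427, 1.55, 0.221, 1.138, -0.21], TCP at [0.246, -0.601, 0.227] pointing down, gripper open.
Joint ranges: [-2.88, 2.88], [-0.31, 2.03], [-1.54, 1.56], [0.2, 2.42], [-1.41, 4.55], [0.19, 2.02], [-2.57, 2.57]. Speed limits (rad/s): [2.57, 2.57, 3.14, 3.14, 3.14, 3.14, 3.14].

INTERFACE

Orientations are given as a rotation vector (axis times angle).
In Python, from plant import r gives the robot as it stands.
- The arm moves only by the tool send_rows, never from a script. Its argument "moves" is a list that holds one entry, the list of rows, each a list of 5 numbers: the closure in counts, from 0 (fully open) to 255 (shut), then the shift along the world's x, y, z in m, then the turn about the world's z in degrees. In form: [[[hand, x, y, z, spin], ...]]. A call has 1 to 8 rows; each row shifts and turns the commanded pose from where the row before left it; what a row does not reach is not made up. A row lasts 1/10 s, in which the tool goes at most 50 mm and 8.59 degrees, less where a joint would pass 70% of its speed; a pose out of reach is approached as far as the arm can. A call with a gripper value outside its range is refused whole. The fingers move at their own pace and stop on an object; "squeeze" is the grip in N (left out, the last holds). Time passes only in rows, so rows that do not move let the fingers close. It gives the time, the measured TCP pose, the force and the opening at its end, in the units of the state.
- r.sense(): the state, without advancing time (a new reading comes with each control period).
- r.get_image(name): name is "scene" or "top" or "wrist"; returns the picture (480x640x3 uint8, red, green, blue); there is no depth.
- r.calibration(name): a dict with "camera_matrix" (3x3 intrinsics, pixels), "dist" ([k1, k2, p1, p2, k3] as OpenCV has them; the pictures are not rectified), "position" and "orientation" of the camera in the world. Camera axes: x right, y down, z forward; pixel columns grow to the right and rows downward; lengths in m; the calibration is good to about 2 mm. A picture is of the moment at which its call begins: read the wrist's pose just before it. calibration takes no time and is no camera call; for the wrist camera it gives the pose at the moment of the call.
- r.finish_job(): hands the job in, once; it reports no verdict.
The state is a dict: "clock": time; "q": joint angles; "qd": joint speeds; "joint_efforts": joint torques, N m; "eef_pos": TCP position; "tcp_rot": TCP orientation; "contact_force": force on the tool from outside, world axes, zero at the start; "moment": the same for the moment, N m; "grip_width": finger opening in m.
Only numpy, scipy, OpenCV 4.12 (cv2) and the standard library are available. Lean on these libraries where they do the work, as an engineer would, in place of code of your own. Each camera call takes 0.05 s, during which the arm holds its last target. There are 200 camera calls.

TASK

Hot washing has left this white cartridge carrier's blue lid standing proud by an unknown amount: set the carrier on the gauge bed and push it gently from behind into the slot under the yellow bridge until it either comes through, pushing the orange cursor along, or stops firmly against the bridge. Without forcing it, and moving the cursor only with the carrier as it comes through the slot, lay the carrier flat, lid up, in the green tray if it came through or in the red tray if it stopped. Leave the reagent jar and the timer where they are.

Things in the scene. Friction and masses are not known exactly. Their poses are not given: they have to be found in the camera images.
- carrier_center (a point): Centre of the loose cartridge carrier, 12 mm above its underside. White base block 80 mm long (its x) x 44 wide (its y) x 18 tall, z up, with a blue lid 76 x 40 mm on top; overall height 24 to 31 mm depending on how proud the warped lid stands. The lid is stuck and cannot be pressed down. About 150 g, the same from both ends; it starts lying lid up on the counter and can be gripped across its 44 mm width on the white base.
- gauge: The fixed go/no-go gauge: aluminium bed 290 mm long (x) x 92 wide (y), 8 mm thick, origin on the counter under its centre, x the direction of travel. The carrier goes in lengthwise from the -x end; the bed is open from x = -145 to -43 mm, then flared lead-ins (x = -43 to -20, out to 84 mm over their backs) and two parallel guides 50 mm apart (x = -20 to +6), all 8 mm tall above the bed, centre it under the bridge.
- bridge: The fixed yellow bridge of the gauge, same origin and axes as the gauge: a bar over x = -6 to +6 mm on two posts 66 mm apart, its underside 27.5 mm above the bed (35.5 above the counter), its top 49.5 mm above the counter. Fingers cannot follow under it: a carrier that passes is pushed until its tail reaches the bridge, then drawn on about 25 mm from the far side by its sides before it can be lifted.
- slot (a point): Mid-point of the slot on the surface of the bed (8 mm above the counter), under the middle of the bridge; axes as the gauge, x the direction of travel. A carrier that stops has its centre about 44 mm before this point and can be gripped by the 40 mm of its tail that is clear of the lead-ins; draw it back about 30 mm before lifting, as its nose may be wedged under the bridge.
- cursor (a joint): Orange cursor block (18 x 30 x 12 mm) on the bed beyond the bridge, in metres: 0 at the start, growing to 0.09 as the carrier's nose pushes it along +x of the gauge (0.4 N of friction); it stays where it is left.
- cursor_face (a point): Middle of the cursor's face that meets the carrier, 25 mm beyond the slot's mid-point at the start, 6 mm above the bed.
- ready_tray_in (a point): Centre of the inner floor (5 mm above the counter) of the fixed green tray for carriers that pass: outside 170 (x) x 140 (y) x 30 mm tall, walls 5 mm, open on top.
- discard_tray_in (a point): Centre of the inner floor of the fixed red tray for carriers that fail, same shape and axes as the green one; the two trays may change places.
- reagent: Bystander: upright white jar with a red cap, 40 mm across, 75 tall, origin at the centre of its underside.
- timer: Bystander: white bench timer, 30 x 80 x 55 mm tall, origin at the centre of its underside.
There are look-alikes about, which are no part of the job. What is shaped like the part that bears carrier_center but purple or turquoise is not meant.

How it is judged:
By the outcome, as a careful person would: the job done as asked, in the order asked, and still so for the second after the job is handed in, with the robot touching nothing.
It also fails if it takes over 72 s, if anything falls off the work surface, if the arm or the gripper's body presses on something with over 40 N, if the wrist force passes 120 N, or if a joint passes its speed limit or range.

## Working session

There is one attempt and no reset: what is moved stays moved. The work goes in short steps, Python scripts to look and compute and a tool call to move; the robot and the scene stay as the last step left them, time stands still between calls to the robot, and variables do not carry over. Pictures are saved under pics/ and viewed, about 8 in all and at most 12, crops included, and the job is handed in when it is done.

Besides the shell and the picture viewer there is one more tool, called after "Emit:" as a command line: name --argument value ..., lists and objects as JSON in quotes. send_rows: Moves the arm, as the interface text tells. Its arguments: {"type":"object","properties":{"moves":{"type":"array","items":{"type":"array","items":{"type":"array","items":{"type":"number"}}}},"squeeze":{"type":"number"}},"required":["moves"]}

```bash
mkdir -p pics
cat > h.py <<'E'
from plant import r
import cv2, numpy as np
from scipy.spatial.transform import Rotation as R
def cal(n):
    c=r.calibration(n); K=np.array(c["camera_matrix"],float); d=np.array(c["dist"],float)
    o=np.array(c["orientation"],float)
    M=o if o.shape==(3,3) else R.from_rotvec(o).as_matrix() if o.size==3 else R.from_quat(o).as_matrix()
    return K,d,np.array(c["position"],float),M
def ray(C,uv):
    K,d,p,M=C
    x=cv2.undistortPoints(np.array(uv,float).reshape(-1,1,2),K,d).reshape(-1,2)
    return np.c_[x,np.ones(len(x))]@M.T
def onz(C,uv,z):
    v=ray(C,uv); return C[2]+v*((z-C[2][2])/v[:,2])[:,None]
def tri(Cs,uvs):
    A=np.zeros((3,3));b=np.zeros(3)
    for C,uv in zip(Cs,uvs):
        v=ray(C,[uv])[0]; v/=np.linalg.norm(v); P=np.eye(3)-np.outer(v,v); A+=P;b+=P@C[2]
    return np.linalg.solve(A,b)
def proj(C,X):
    K,d,p,M=C
    return cv2.projectPoints(np.array(X,float).reshape(-1,1,3),cv2.Rodrigues(M.T)[0],-M.T@p,K,d)[0].reshape(-1,2)
def snap(n,f):
    C=cal(n); im=np.array(r.get_image(n))[:,:,::-1]; cv2.imwrite(f"pics/{f}.png",im); return C,im
E
python3 - <<'E'
from h import *
print(r.calibration("top"),r.calibration("scene"),r.grip_depth); print(r.sense())
snap("top","top0");snap("scene","scene0")
E
```

```text
{'camera_matrix': array([[457.80440047,   0.        , 320.71698338],
       [  0.        , 457.80440047, 241.67092431],
       [  0.        ,   0.        ,   1.        ]]), 'dist': array([-0.0759948,  0.       ,  0.       ,  0.       ,  0.       ]), 'position': array([0.45248869, 0.01065641, 0.83169772]), 'orientation': array([-2.13220101,  2.07391446, -0.22976395])} {'camera_matrix': array([[441.40868212,   0.        , 315.70999129],
       [  0.        , 441.40868212, 242.71075948],
       [  0.        ,   0.        ,   1.        ]]), 'dist': array([-0.07940366,  0.        ,  0.        ,  0.        ,  0.        ]), 'position': array([ 1.3356112 , -0.23867865,  0.53116879]), 'orientation': array([-1.79995479, -1.31555583,  0.7360611 ])} 0.0188
{'clock': 0.0, 'q': array([ 1.44518752,  0.50182648, -0.42679265,  1.55146183,  0.22083183,
        1.13828882, -0.21030621]), 'qd': array([ 6.46194381e-04, -1.00860524e-03,  1.68039824e-03, -2.24621392e-04,
        1.12428672e-03,  7.20207476e-05,  1.69840746e-04]), 'joint_efforts': array([ 1.07798794e-03, -5.66580498e+01, -5.81611499e+00, -2.79109240e+01,
       -6.88392087e-02,  3.08800733e-02,  1.84489086e-04]), 'eef_pos': array([ 0.2460914 , -0.60085625,  0.22568696]), 'tcp_rot': array([-3.08053858e+00, -6.06635476e-01,  5.30325509e-04]), 'contact_force': array([-0.70120631, -0.15195665,  0.17456968]), 'moment': array([-0.0239452 ,  0.05614131, -0.00428551]), 'grip_width': 0.09165829820975607}
```

View pics/top0.png

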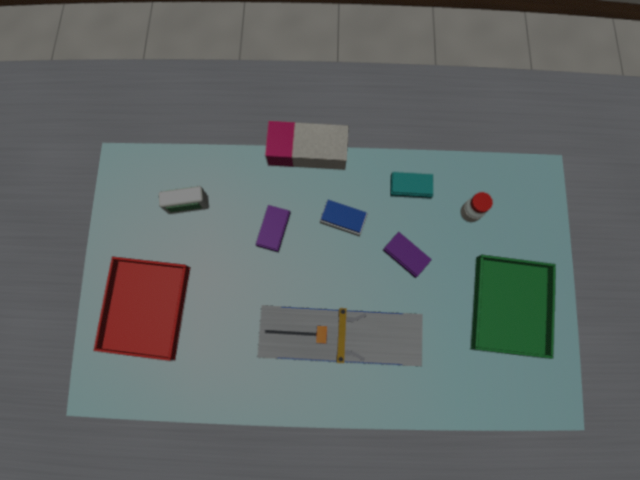

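View pics/scene0.png

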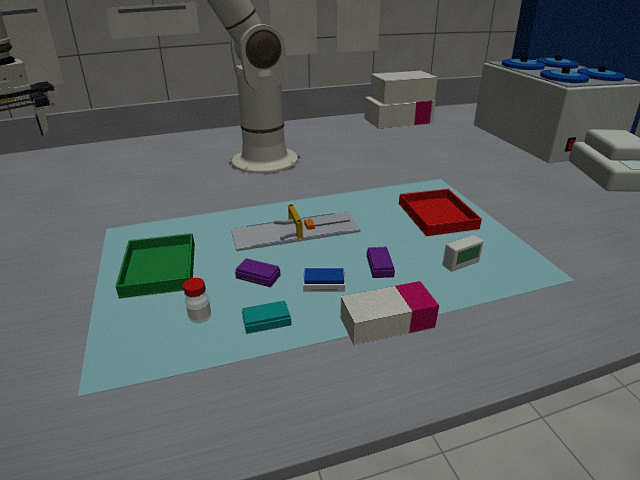

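Top view: the gauge lies at (258–423, 305–365) with the bridge at column 342 and the cursor on its left, so travel is roughly world +y. The carrier (blue lid) is at (343,217). The red tray is on the left and the green tray on the right. I'll enlarge the relevant part for exact pixels.

Run:
```python
import cv2,numpy as np
t=cv2.imread("pics/top0.png"); s=cv2.imread("pics/scene0.png")
a=cv2.resize(t[190:375,240:440],None,fx=4,fy=3.2,interpolation=cv2.INTER_CUBIC)
a=cv2.convertScaleAbs(a,alpha=1.6)
cv2.imwrite("pics/c1.png",a)
b=cv2.resize(s[195:300,220:370],None,fx=5.3,fy=5.3,interpolation=cv2.INTER_CUBIC)
cv2.imwrite("pics/c2.png",cv2.convertScaleAbs(b,alpha=1.3))
print(a.shape,b.shape)
```

```text
(592, 800, 3) (556, 795, 3)
```

View pics/c1.png

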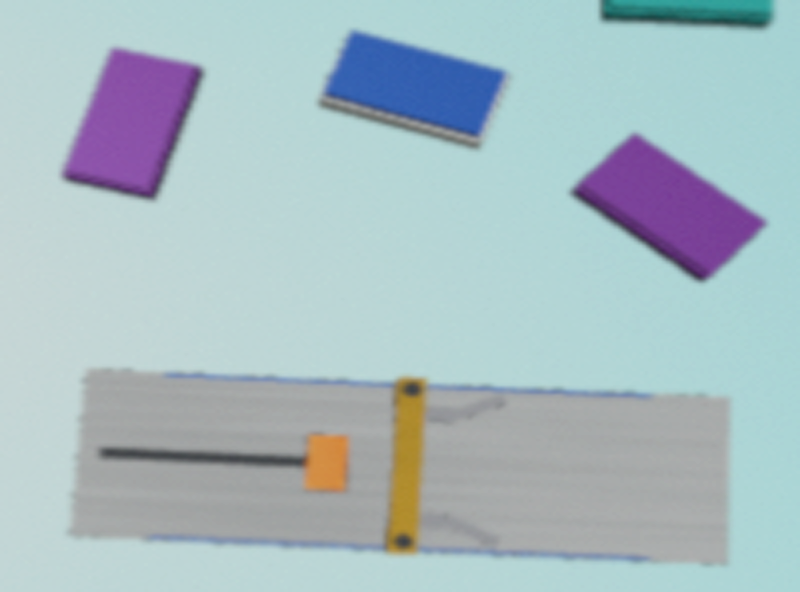

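View pics/c2.png

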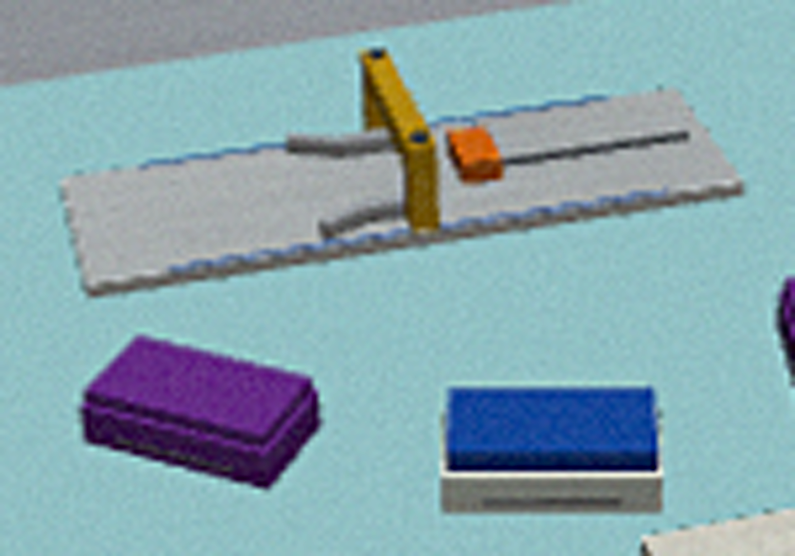

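The carrier's lid corners in c1 are about (352,32), (507,73), (478,137) and (325,97). The gauge corners are (88,371), (730,397), (727,563) and (70,535), and the bridge bolts are at (411,389) and (402,541). The matching points in c2 are clear. Next I triangulate.

Run:
```python
from h import *
T=cal("top");S=cal("scene")
t=lambda p:(240+(p[0]+.5)/4-.5,190+(p[1]+.5)/3.2-.5)
s=lambda p:(220+(p[0]+.5)/5.3-.5,195+(p[1]+.5)/5.3-.5)
P={}
for n,a,b in [("lid++",(352,32),(658,470)),("lid+-",(507,73),(447,470)),("lid--",(478,137),(447,388)),("lid-+",(325,97),(654,388)),
 ("bolt+",(411,389),(418,136)),("bolt-",(402,541),(377,54)),
 ("g++",(88,371),(743,184)),("g+-",(730,397),(90,287)),("g--",(727,563),(60,180)),("g-+",(70,535),(672,90))]:
    P[n]=tri([T,S],[t(a),s(b)]); print(n,P[n].round(4), "top@z", onz(T,[t(a)],P[n][2] if n[0]!='g' else .008)[0].round(4))
L=np.array([P[k] for k in P if k.startswith("lid")]); print("lid c",L.mean(0))
print("sizes",[np.linalg.norm(L[i]-L[(i+1)%4]).round(4) for i in range(4)])
e=(L[0]-L[1]+L[3]-L[2])[:2]; print("lid long dir deg",np.degrees(np.arctan2(e[1],e[0])))
G=np.array([onz(T,[t(a)],.008)[0] for a in [(88,371),(730,397),(727,563),(70,535)]])
print("gauge c",G.mean(0),[np.linalg.norm(G[i]-G[(i+1)%4]).round(4) for i in range(4)])
e=(G[0]-G[1]+G[3]-G[2])[:2]; print("gauge dir",np.degrees(np.arctan2(e[1],e[0])))
print("bolts mid",(P["bolt+"]+P["bolt-"])/2)
for n,c in [("red",[(113,259),(188,265),(174,358),(97,351)]),("green",[(479,256),(555,263),(553,356),(473,350)])]:
    q=onz(T,c,.03); print(n,q.mean(0).round(4),q[:,:2].round(3).tolist())
print("yaw tool y",R.from_rotvec(r.sense()["tcp_rot"]).as_matrix().round(3).tolist())
print("jar cap",onz(T,[(481,202)],.075),"timer",onz(T,[(181,194)],.055))
```

```text
lid++ [0.7152 0.0057 0.0197] top@z [0.715  0.0052 0.0197]
lid+- [ 0.6923 -0.0663  0.0202] top@z [ 0.6921 -0.0668  0.0202]
lid-- [ 0.6522 -0.0536  0.0262] top@z [ 0.6523 -0.0533  0.0262]
lid-+ [0.6745 0.018  0.0253] top@z [0.6741 0.0166 0.0253]
bolt+ [ 0.508  -0.0244  0.0512] top@z [ 0.508  -0.0243  0.0512]
bolt- [ 0.4295 -0.0219  0.0507] top@z [ 0.4294 -0.0221  0.0507]
g++ [0.5174 0.1194 0.0064] top@z [0.517  0.1186 0.008 ]
g+- [ 0.5105 -0.1684  0.0067] top@z [ 0.5102 -0.1693  0.008 ]
g-- [ 0.4195 -0.1669  0.0069] top@z [ 0.4196 -0.1667  0.008 ]
g-+ [0.4269 0.1215 0.007 ] top@z [0.427  0.1218 0.008 ]
lid c [ 0.68353469 -0.02406174  0.0228567 ]
sizes [np.float64(0.0755), np.float64(0.0425), np.float64(0.0751), np.float64(0.0428)]
lid long dir deg 72.52185516263978
gauge c [ 0.46844718 -0.02391035  0.008     ] [np.float64(0.2879), np.float64(0.0907), np.float64(0.2886), np.float64(0.09)]
gauge dir 88.57849775722926
bolts mid [ 0.46874561 -0.02314713  0.05096868]
red [0.505  0.3261 0.03  ] [[0.59, 0.391], [0.583, 0.252], [0.421, 0.262], [0.426, 0.4]]
green [ 0.5266 -0.3315  0.03  ] [[0.614, -0.27], [0.605, -0.41], [0.44, -0.394], [0.448, -0.252]]
yaw tool y [[0.925, 0.379, -0.001], [0.379, -0.925, 0.002], [0.0, -0.002, -1.0]]
jar cap [[ 0.70099478 -0.26220332  0.075     ]] timer [[0.70752822 0.26878981 0.055     ]]
```

Sizes check out: lid 75×42, gauge 288×90, lid top around z 0.026. The carrier is at (0.683,-0.024) heading 72.5°, and the gauge is at (0.4685,-0.0237) with travel 88.6°. The jaw needs a +50° turn. First I move above the carrier.

Emit:
send_rows --moves '[[[60,0.025,0.034,0,3],[60,0.028,0.036,0,3.2],[60,0.028,0.036,0,3.2],[60,0.028,0.036,0,3.2],[60,0.028,0.036,0,3.2],[60,0.028,0.036,0,3.2],[60,0.028,0.036,0,3.2],[60,0.028,0.036,0,3.2]]]' --squeeze 15

```text
clock: 0.9
eef_pos: [0.468, -0.3139, 0.2265]
tcp_rot: [-2.872, -1.273, 0.001]
contact_force: [0.2, 0.2, 0.1]
grip_width: 0.0702
```

Emit:
send_rows --moves '[[[60,0.028,0.036,0,3.2],[60,0.028,0.036,0,3.2],[60,0.028,0.036,0,3.2],[60,0.028,0.036,0,3.2],[60,0.028,0.036,-0.02,3.2],[60,0.028,0.036,-0.03,3.2],[60,0.02,0.036,-0.03,3.2],[60,0.0,0.03,-0.02,2.2]]]'

```text
clock: 1.7
eef_pos: [0.6536, -0.0345, 0.1271]
tcp_rot: [-2.533, -1.855, -0.001]
contact_force: [-0.2, -0.5, -0.3]
grip_width: 0.0704
```

Emit:
send_rows --moves '[[[60,0,0,0,0],[60,0,0,0,0]]]'

```text
clock: 1.9
eef_pos: [0.6519, -0.0358, 0.1286]
tcp_rot: [-2.533, -1.855, 0.002]
contact_force: [0.3, -0.8, -0.1]
grip_width: 0.0701
```

Run:
```python
from h import *
C,im=snap("wrist","w1"); print(C[2],r.sense()["eef_pos"])
c,h=np.array([.6825,-.024]),np.radians(72.5); u=np.array([np.cos(h),np.sin(h)]); v=np.array([-u[1],u[0]])
X=[np.r_[c+a*.038*u+b*.02*v,.026] for a,b in((1,1),(1,-1),(-1,-1),(-1,1))]
im=im.copy(); cv2.polylines(im,[proj(C,X).astype(int)],True,(0,255,255),1); print(proj(C,X))
cv2.imwrite("pics/w1b.png",im)
```

```text
[0.67696038 0.04079724 0.28697234] [ 0.65255066 -0.03768612  0.12946525]
[[333.30905115 157.82773751]
 [390.80136246 157.79772196]
 [385.54161196 260.2064663 ]
 [332.70663598 260.16777533]]
```

View pics/w1b.png

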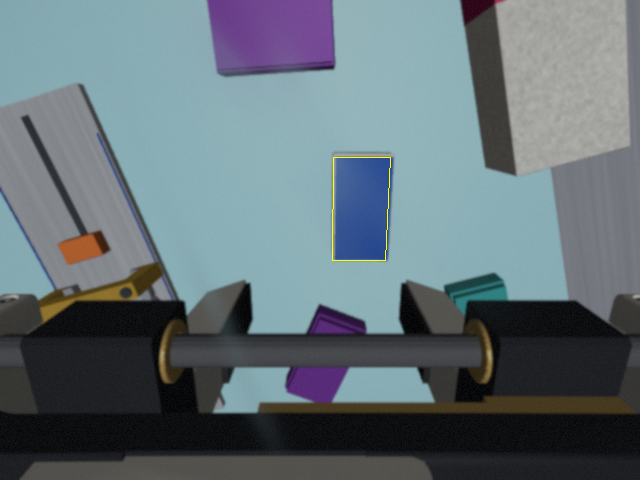

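The wrist view shows the lid at (333–391, 157–260), matching my estimate's outline exactly. Next I descend and grip.

Emit:
send_rows --moves '[[[60,0.015,0.006,-0.02,0],[60,0.015,0.006,-0.03,0],[60,0,0,-0.03,0],[60,0,0,-0.025,0],[60,0,0,-0.015,0],[60,0,0,0,0],[60,0,0,0,0]]]'

```text
clock: 2.65
eef_pos: [0.6835, -0.0261, 0.0109]
tcp_rot: [2.538, 1.85, 0.002]
contact_force: [0.6, -0.2, 0.2]
grip_width: 0.0699
```

Emit:
send_rows --moves '[[[60,0,0.002,-0.006,0],[130,0,0,0,0],[255,0,0,0,0],[255,0,0,0,0],[255,0,0,0,0],[255,0,0,0,0],[255,0,0,0,0]]]'

```text
clock: 3.35
eef_pos: [0.6831, -0.0232, 0.0042]
tcp_rot: [2.537, 1.852, 0.001]
contact_force: [-0.2, -0.1, 1.9]
grip_width: 0.0439
```

Emit:
send_rows --moves '[[[255,0,0,0.02,0],[255,0,0,0.03,0],[255,0,0,0.03,0],[255,-0.01,-0.005,0.01,2],[255,-0.03,-0.015,0,4],[255,-0.035,-0.015,0,5],[255,-0.035,-0.015,0,5],[255,-0.035,-0.015,0,0]]]'

```text
clock: 4.15
eef_pos: [0.5361, -0.0887, 0.0946]
tcp_rot: [2.251, 2.191, -0.001]
contact_force: [-0.1, 0.1, -1.9]
grip_width: 0.0438
```

Emit:
send_rows --moves '[[[255,-0.035,-0.012,0,0],[255,-0.035,-0.013,0,0],[255,0,0,-0.03,0],[255,0,0,-0.025,0],[255,0,0,-0.012,0],[255,0,0,-0.005,0],[255,0,0,0,0]]]'

```text
clock: 4.85
eef_pos: [0.468, -0.1126, 0.022]
tcp_rot: [-2.253, -2.189, -0.0]
contact_force: [0.7, -0.6, -1.2]
grip_width: 0.0442
```

Emit:
send_rows --moves '[[[255,-0.001,0,-0.005,0],[255,0,0,-0.004,0],[255,0,0,0,0],[255,0,0,0,0]]]'

```text
clock: 5.25
eef_pos: [0.4668, -0.1132, 0.013]
tcp_rot: [2.254, 2.188, 0.0]
contact_force: [0.4, 0.2, -1.6]
grip_width: 0.044
```

Emit:
send_rows --moves '[[[255,0,0,-0.001,0],[60,0,0,0,0],[60,0,0,0,0],[60,0,0,0,0],[60,0,0,0.025,0],[60,0,0,0.03,0],[255,0,-0.02,0.01,0],[255,0,-0.05,0,0]]]'

```text
clock: 6.05
eef_pos: [0.4693, -0.1795, 0.0793]
tcp_rot: [2.243, 2.196, 0.006]
contact_force: [0.9, -0.7, 0.1]
grip_width: 0.0586
```

Emit:
send_rows --moves '[[[255,0,-0.005,0,0],[255,0,0,0,0],[255,0,0,0,0],[255,0,0,0,0],[255,0,0,0,0]]]'

```text
clock: 6.55
eef_pos: [0.4668, -0.1866, 0.0767]
tcp_rot: [-2.252, -2.19, -0.0]
contact_force: [0.6, 0.2, 0.5]
grip_width: 0.0186
```

Run:
```python
from h import *
s=r.sense();print(s["eef_pos"],s["grip_width"],s["contact_force"])
_,t=snap("top","t2"); _,q=snap("scene","s2")
a=cv2.resize(t[280:375,250:440],None,fx=4.2,fy=3.1,interpolation=cv2.INTER_CUBIC)
b=cv2.resize(q[180:270,210:400],None,fx=4.2,fy=3.1,interpolation=cv2.INTER_CUBIC)
cv2.imwrite("pics/c3.png",cv2.convertScaleAbs(np.vstack([a,b]),alpha=1.4))
```

```text
[ 0.46676134 -0.18662139  0.07672581] 0.01862389555094297 [0.6123123  0.24590163 0.52288707]
```

View pics/c3.png

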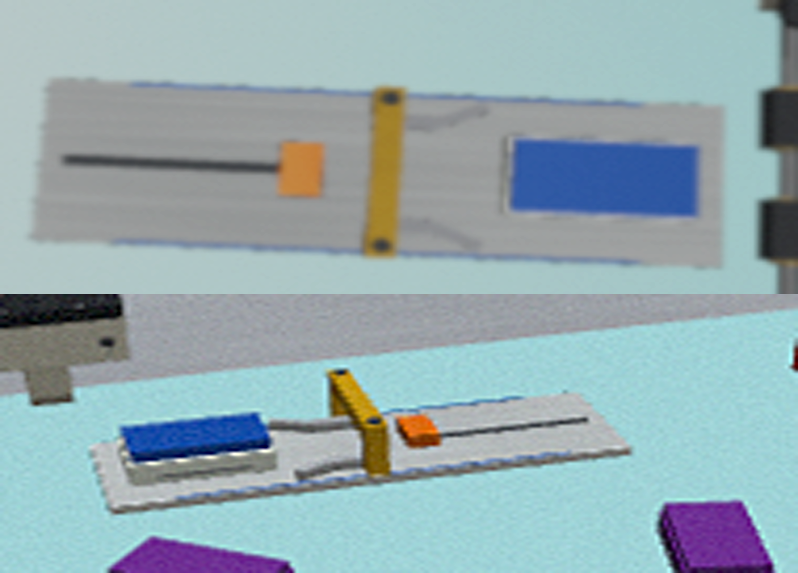

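The carrier lies on the bed, lid up, aligned and in front of the lead-ins, with the fingers behind it. I lower the shut fingers and push slowly along +y, watching the force.

Emit:
send_rows --moves '[[[255,0.001,0,-0.01,0],[255,0,0,-0.025,0],[255,0,0,-0.02,0],[255,0,0,-0.006,0],[255,0,0,0,0],[255,0,0.005,0,0],[255,0,0.005,0,0],[255,0,0.004,0,0]]]'

```text
clock: 7.45
eef_pos: [0.4684, -0.1736, 0.0166]
tcp_rot: [2.253, 2.187, 0.001]
contact_force: [0.4, 0.5, -0.5]
grip_width: 0.0001
```

Emit:
send_rows --moves '[[[255,0,0.004,0,0],[255,0,0.004,0,0],[255,0,0.004,0,0],[255,0,0.004,0,0],[255,0,0.004,0,0],[255,0,0.004,0,0],[255,0,0.004,0,0],[255,0,0.004,0,0]]]'

```text
clock: 8.25
eef_pos: [0.4677, -0.1419, 0.0158]
tcp_rot: [2.255, 2.188, -0.0]
contact_force: [-0.1, -3.0, 2.0]
grip_width: 0.0003
```

Emit:
send_rows --moves '[[[255,0,0.0025,0,0],[255,0,0.0025,0,0],[255,0,0.0025,0,0],[255,0,0.0025,0,0],[255,0,0.0025,0,0],[255,0,0.0025,0,0],[255,0,0.0025,0,0]]]'

```text
clock: 8.95
eef_pos: [0.4677, -0.1245, 0.0158]
tcp_rot: [2.255, 2.188, 0.0]
contact_force: [-1.0, -3.0, 2.8]
grip_width: 0.0008
```

Emit:
send_rows --moves '[[[255,0,0.0015,0,0],[255,0,0.0015,0,0],[255,0,0.0015,0,0],[255,0,0.0015,0,0]]]'

```text
clock: 9.35
eef_pos: [0.4677, -0.1186, 0.0158]
tcp_rot: [2.255, 2.188, 0.0]
contact_force: [-0.1, -3.5, 3.2]
grip_width: 0.0005
```

Emit:
send_rows --moves '[[[255,0,0.0015,0,0],[255,0,0.0015,0,0],[255,0,0.0015,0,0],[255,0,0,0,0]]]'

```text
clock: 9.75
eef_pos: [0.4677, -0.1137, 0.0158]
tcp_rot: [-2.254, -2.188, -0.001]
contact_force: [-0.3, -1.8, 1.7]
grip_width: 0.0005
```

Emit:
send_rows --moves '[[[255,0,0.0015,0,0],[255,0,0.0015,0,0],[255,0,0.0015,0,0],[255,0,0.0015,0,0]]]'

```text
clock: 10.15
eef_pos: [0.4676, -0.1079, 0.0158]
tcp_rot: [-2.254, -2.188, -0.0]
contact_force: [-0.3, -2.5, 2.4]
grip_width: 0.0002
```

```bash
cat > look.py <<'E'
from h import *
import sys
_,t=snap("top","t"+sys.argv[1]); _,q=snap("scene","s"+sys.argv[1])
a=cv2.resize(t[280:375,250:440],None,fx=4.2,fy=3.1,interpolation=cv2.INTER_CUBIC)
b=cv2.resize(q[180:270,210:400],None,fx=4.2,fy=3.1,interpolation=cv2.INTER_CUBIC)
cv2.imwrite(f"pics/v{sys.argv[1]}.png",cv2.convertScaleAbs(np.vstack([a,b]),alpha=1.4))
E
python3 look.py 3
```

```text
(no output)
```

View pics/v3.png

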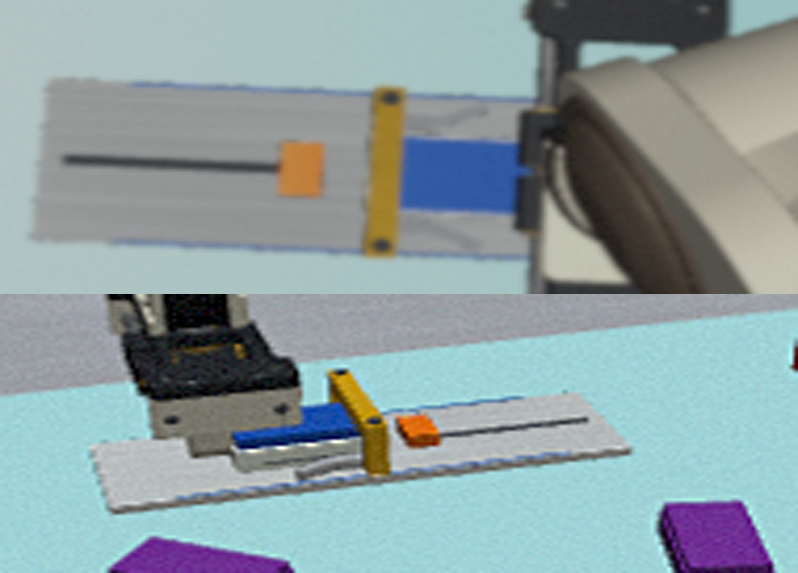

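The carrier's nose is at or under the bridge (column ~402) and the cursor hasn't moved yet. The force is low, about 2.5 N, so I push on slowly.

Emit:
send_rows --moves '[[[255,0,0.0015,0,0],[255,0,0.0015,0,0],[255,0,0.0015,0,0],[255,0,0.0015,0,0]]]'

```text
clock: 10.65
eef_pos: [0.4676, -0.1019, 0.0157]
tcp_rot: [-2.254, -2.188, -0.0]
contact_force: [-0.3, -1.6, 0.8]
grip_width: 0.0004
```

Emit:
send_rows --moves '[[[255,0,0.002,0,0],[255,0,0.002,0,0],[255,0,0.002,0,0],[255,0,0.002,0,0],[255,0,0.002,0,0],[255,0,0.002,0,0],[255,0,0.002,0,0],[255,0,0.002,0,0]]]'

```text
clock: 11.45
eef_pos: [0.4677, -0.086, 0.0158]
tcp_rot: [-2.255, -2.188, -0.0]
contact_force: [-0.0, -0.9, -0.4]
grip_width: 0.0003
```

Emit:
send_rows --moves '[[[255,0,0.002,0,0],[255,0,0.002,0,0],[255,0,0.002,0,0],[255,0,0.002,0,0],[255,0,0.002,0,0],[255,0,0.002,0,0],[255,0,0.002,0,0],[255,0,0,0,0]]]'

```text
clock: 12.25
eef_pos: [0.4677, -0.0716, 0.0159]
tcp_rot: [-2.254, -2.188, -0.001]
contact_force: [-0.1, -0.1, 0.0]
grip_width: 0.0009
```

```bash
python3 look.py 4
```

```text
(no output)
```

View pics/v4.png

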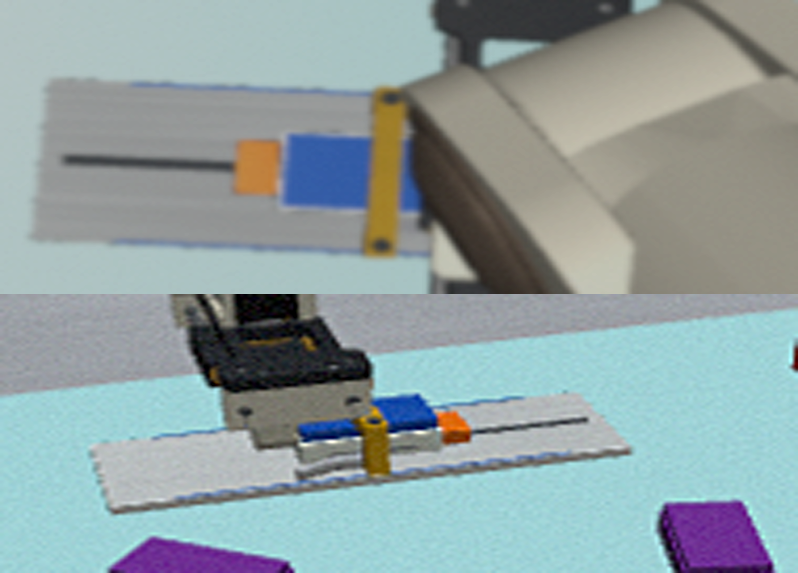

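It passed: the nose is through at column 282 and is pushing the cursor, with negligible force. I push on until the tail is near the bridge, tips raised 3 mm to clear the guides.

Emit:
send_rows --moves '[[[255,0,0.002,0.002,0],[255,0,0.002,0.001,0],[255,0,0.002,0,0],[255,0,0.002,0,0],[255,0,0.002,0,0],[255,0,0.002,0,0],[255,0,0.002,0,0],[255,0,0.002,0,0]]]'

```text
clock: 13.15
eef_pos: [0.4677, -0.056, 0.0188]
tcp_rot: [2.255, 2.188, 0.0]
contact_force: [0.9, -0.7, -0.9]
grip_width: 0.0003
```

Emit:
send_rows --moves '[[[255,0,0.002,0,0],[255,0,0.002,0,0],[255,0,0.002,0,0],[255,0,0.002,0,0],[255,0,0.002,0,0],[255,0,0.001,0,0],[255,0,0,0,0]]]'

```text
clock: 13.85
eef_pos: [0.4677, -0.0448, 0.0188]
tcp_rot: [-2.254, -2.188, -0.0]
contact_force: [0.0, 0.2, -0.9]
grip_width: 0.0004
```

Emit:
send_rows --moves '[[[255,0,-0.008,0,0],[255,0,-0.004,0.02,0],[255,0,0,0.03,0],[60,0,0,0.03,0],[60,0,0.02,0,0],[60,0.001,0.03,0,0],[60,0.001,0.024,0,0],[60,0,0,0,0]]]'

```text
clock: 14.65
eef_pos: [0.47, 0.0201, 0.0994]
tcp_rot: [-2.249, -2.193, -0.004]
contact_force: [-0.1, -0.3, -0.6]
grip_width: 0.0356
```

Emit:
send_rows --moves '[[[60,0,0,-0.01,0],[60,0,0,-0.03,0],[60,0,0,0,0]]]'

```text
clock: 14.95
eef_pos: [0.4668, 0.0148, 0.0557]
tcp_rot: [-2.254, -2.183, 0.008]
contact_force: [-0.9, -0.2, -0.3]
grip_width: 0.0595
```

```bash
python3 look.py 5; python3 -c "
from h import *
s=r.sense();print(s['eef_pos'],s['grip_width'],s['contact_force'])"
```

```text
[0.46873152 0.01594467 0.05811498] 0.06738859633822158 [-0.25250383  0.2768652   1.39226883]
```

View pics/v5.png

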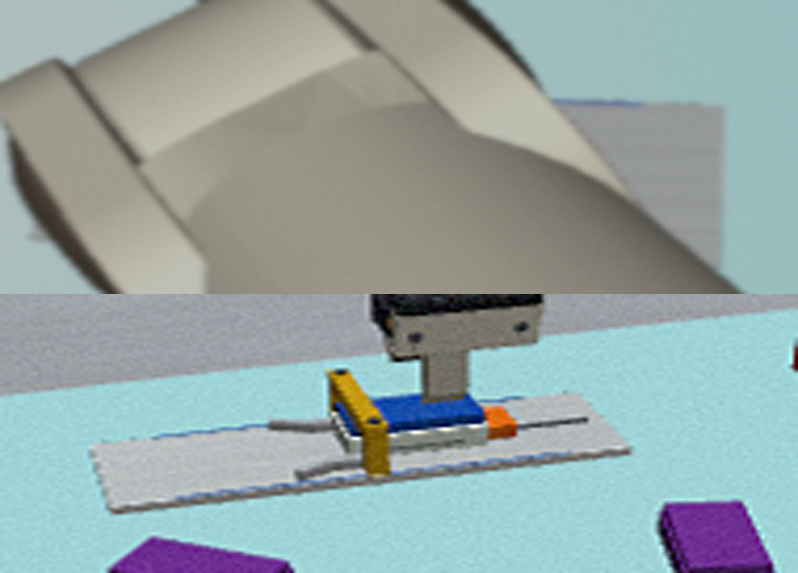

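The tail is at the bridge, the cursor rests on the nose, and the fingers stand over the free part of the carrier. I descend, grip and draw on 27 mm.

Emit:
send_rows --moves '[[[60,0,0,-0.02,0],[60,0,0,-0.018,0],[60,0,0,-0.006,0],[60,0,0,0,0],[60,0,0,0,0]]]'

```text
clock: 15.55
eef_pos: [0.4704, 0.0168, 0.0156]
tcp_rot: [2.254, 2.187, 0.001]
contact_force: [-0.1, 0.1, -0.5]
grip_width: 0.0699
```

Emit:
send_rows --moves '[[[130,0,0,0,0],[255,0,0,0,0],[255,0,0,0,0],[255,0,0,0,0],[255,0,0,0,0],[255,0,0,0,0]]]'

```text
clock: 16.15
eef_pos: [0.4694, 0.0168, 0.015]
tcp_rot: [-2.255, -2.188, 0.001]
contact_force: [-2.0, -0.7, 6.0]
grip_width: 0.0434
```

Emit:
send_rows --moves '[[[255,0,0.003,0,0],[255,0,0.004,0,0],[255,0,0.004,0,0],[255,0,0.004,0,0],[255,0,0.004,0,0],[255,0.0005,0.004,0,0],[255,0,0.004,0,0],[255,0,0,0,0]]]'

```text
clock: 16.95
eef_pos: [0.4706, 0.0446, 0.015]
tcp_rot: [2.253, 2.189, 0.001]
contact_force: [-0.3, -2.5, 5.3]
grip_width: 0.0439
```

Emit:
send_rows --moves '[[[255,0,-0.002,0,0],[255,0,0,0.004,0],[255,0,0,0.006,0],[255,0,0,0.01,0],[255,0,0,0.01,0],[255,0,0,0,0]]]'

```text
clock: 17.55
eef_pos: [0.4714, 0.0419, 0.0464]
tcp_rot: [2.254, 2.186, 0.003]
contact_force: [0.2, 0.8, -1.9]
grip_width: 0.0438
```

Emit:
send_rows --moves '[[[255,0,0,0.03,0],[255,0,0,0.035,0],[255,0,-0.01,0.02,0],[255,0.005,-0.03,0,0],[255,0.006,-0.04,0,-0.5],[255,0.006,-0.04,0,-0.5],[255,0.006,-0.04,0,-0.5],[255,0.006,-0.04,0,-0.5]]]'

```text
clock: 18.35
eef_pos: [0.499, -0.16, 0.1299]
tcp_rot: [2.293, 2.147, -0.0]
contact_force: [1.0, 0.0, -2.3]
grip_width: 0.0438
```

Emit:
send_rows --moves '[[[255,0.006,-0.04,0,-0.5],[255,0.006,-0.04,0,-0.5],[255,0.006,-0.04,0,-0.5],[255,0.006,-0.03,0,-0.5],[255,0.003,-0.015,0,0],[255,0,0,0,0],[255,0,0,0,0]]]'

```text
clock: 19.05
eef_pos: [0.5261, -0.3209, 0.1296]
tcp_rot: [-2.327, -2.108, -0.001]
contact_force: [0.3, 1.3, -1.4]
grip_width: 0.044
```

Emit:
send_rows --moves '[[[255,0,-0.002,-0.03,0],[255,0,0,-0.035,0],[255,0,0,-0.03,0],[255,0,0,-0.012,0],[255,0,0,0,0],[255,0,0,-0.004,0],[255,0,0,0,0]]]'

```text
clock: 19.75
eef_pos: [0.5274, -0.3251, 0.0202]
tcp_rot: [2.327, 2.107, 0.001]
contact_force: [0.0, 0.1, -2.1]
grip_width: 0.044
```

Run:
```python
from h import *
_,q=snap("scene","s6"); s=r.sense(); print(s["eef_pos"],s["contact_force"],s["grip_width"])
cv2.imwrite("pics/v6.png",cv2.resize(q[190:360,90:370],None,fx=2.8,fy=2.8,interpolation=cv2.INTER_CUBIC))
```

```text
[ 0.52726082 -0.32538788  0.02027994] [-0.40398553 -0.00837662 -1.62764654] 0.043641587555996786
```

View pics/v6.png

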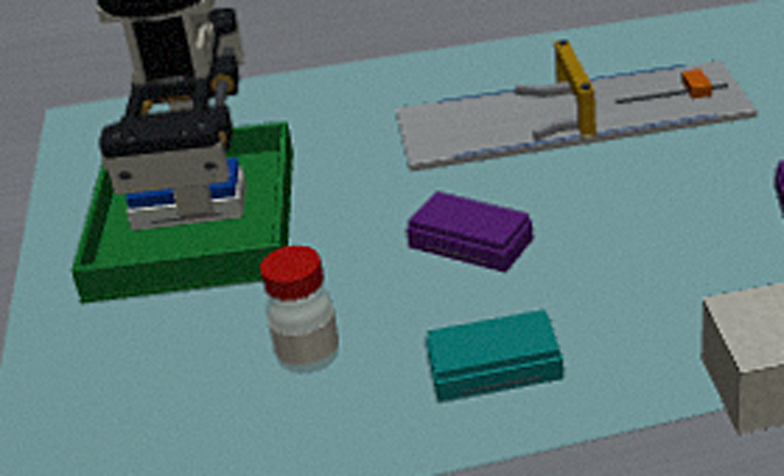

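The carrier is inside the green tray, just above the floor and level. The cursor stayed at its pushed position. I lower the last 8 mm to contact, then release and rise.

Emit:
send_rows --moves '[[[255,0,0,-0.004,0],[255,0,0,-0.002,0],[255,0,0,-0.001,0],[255,0,0,0,0]]]'

```text
clock: 20.2
eef_pos: [0.5261, -0.3254, 0.0121]
tcp_rot: [2.33, 2.107, -0.001]
contact_force: [-1.2, 0.0, 1.6]
grip_width: 0.0438
```

Emit:
send_rows --moves '[[[60,0,0,0,0],[60,0,0,0,0],[60,0,0,0,0],[60,0,0,0,0],[60,0,0,0.02,0],[60,0,0,0.03,0],[60,0,0,0.04,0],[60,0,0,0.04,0]]]'

```text
clock: 21.0
eef_pos: [0.5262, -0.3247, 0.1443]
tcp_rot: [-2.329, -2.108, -0.001]
contact_force: [0.8, -0.6, -0.9]
grip_width: 0.07
```

Emit:
send_rows --moves '[[[60,-0.02,0.03,0.02,0],[60,-0.03,0.04,0.02,0],[60,-0.03,0.04,0.02,0],[60,-0.03,0.04,0,0],[60,-0.02,0.04,0,0],[60,0,0.04,0,0],[60,0,0,0,0],[60,0,0,0,0]]]'

```text
clock: 21.8
eef_pos: [0.4009, -0.1004, 0.2001]
tcp_rot: [2.324, 2.109, -0.001]
contact_force: [0.1, -1.7, 0.7]
grip_width: 0.0699
```

Run:
```python
from h import *
_,q=snap("scene","s7"); _,t=snap("top","t7"); s=r.sense(); print(s["eef_pos"],s["contact_force"],s["clock"])
a=cv2.resize(q[190:360,90:490],(800,340)); b=cv2.resize(t[120:380,80:580],(500,260))
o=np.zeros((600,800,3),np.uint8); o[:340]=a; o[340:,:500]=b
cv2.imwrite("pics/v7.png",o)
```

```text
[ 0.4009707  -0.10171354  0.19958246] [-0.79760534 -0.123584   -0.6442992 ] 21.9
```

View pics/v7.png

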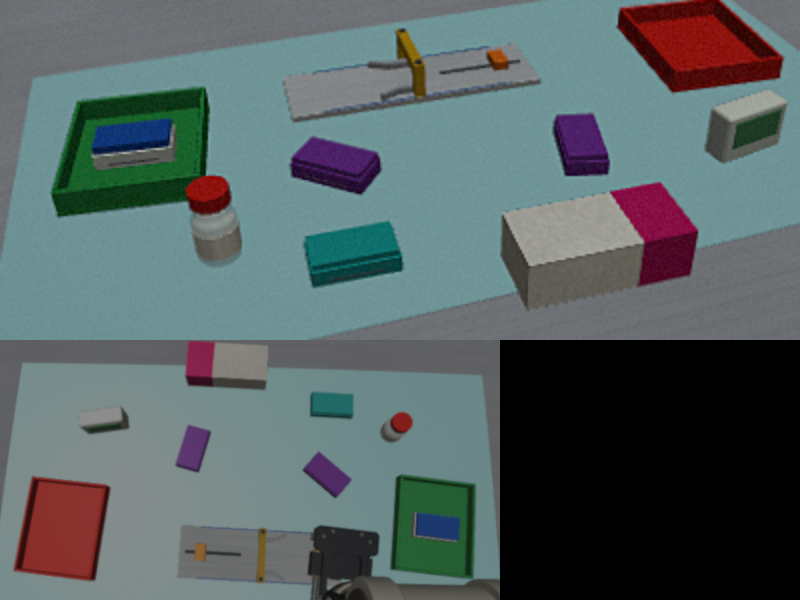

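The carrier lies flat, lid up, in the green tray, the cursor is still where it was pushed to, and the jar and timer are where they began.

```bash
python3 -c "
from plant import r
print(r.finish_job())"
```

```text
the job is handed in; nothing more can be done
None
```

The carrier came through the slot under the bridge, so I laid it in the green tray and handed the job in after about 22 s of the 72 s allowed.

- **Gauging:** I set the carrier on the bed and pushed it from behind with the shut fingers. The push took about 3.5 N at most, and the nose moved the orange cursor along. When the tail reached the bridge, I gripped the carrier on the far side and drew it on 28 mm before lifting it clear.
- **Last checks:** The final scene and top pictures show it flat, lid up, near the middle of the green tray. The cursor is still where the carrier left it. The jar and timer look unmoved, and the gripper is clear of everything.
- **Force readings:** Gripping and drawing the carrier on gave an upward reading of 5–6 N on the tool, more than the push did. That is well under the limits. No check failed or disagreed.

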